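Put the lift-off weighing tray back on the counter scale

TASK

Put the sweet scale's lift-off tray back: carry it by its hoop handle to the scale, pouring lip to the scale's left as seen from the keys, feel for its seat on the three balls and press it down until the spring catch draws it fully home and level, then let go. Be gentle with the load cell underneath: never load the scale with more than 25 N, and leave the goods around it alone.

Things in the scene. Friction and masses are not known exactly. Their poses are not given: they have to be found in the camera images.
- scale: Low steel and black counter scale, 241 x 226 x 50 mm, fixed. Origin on the counter under the middle of the round hole in its cover; -x: its sloped key panel, z up. The cover fits loosely: the three-armed load carrier that rises through the hole stands up to 8 mm off this origin in x and in y and up to 0.035 rad turned. The carrier is not reported: see it or feel for it.
- seat (a point): Nominal seat: where the tray's origin lies when home (61 mm above the counter), carrier offset left out; axes as the scale's. Above this, on the carrier: 3 steel balls, 8 mm, at (46,0), (-30,44), (-30,-44), centres 17 mm up; catch, top 14 mm up. Tray on groove edges: 7 mm too high; on the catch rollers: 4.5. About 12 N on the scale (with tray's weight) snaps it past 2 mm, then 8 N pull it home.
- tray: Loose steel tray, 150 (x) x 190 (y) mm plus a pouring lip at its +y end, about 0.4 kg. Origin: middle of its lower edge, standing on the counter; z up. Floor 25 to 28 mm above it. Hidden under it: three V grooves (mouth 17 mm wide, 90 degrees, radial, over the three balls) and in the middle a bulbed catch stud, tip 2 mm up. It seats only with its axes along the carrier's, lip to the scale's +y.
- tray_grip (a point): Middle of the hoop handle's wooden grip, 105 mm above the tray's origin. The grip is a level bar along the tray's x, 70 mm long, 14 mm thick (y), 18 mm high. Axes as the tray's.
- clip_jar: bystander: clip-top glass jar of sweets, 104 x 92 x 124 mm, origin under its middle
- mini_jar_a: bystander: small white jar with grey lid, 62 mm across, 78 mm high, origin under its middle
- mini_jar_b: bystander: a second such small white jar
- tag_clusters: bystander: small black price card in a wooden foot, 20 x 45 x 54 mm, origin under its middle
- gift_box: bystander: dark red gift box with a bow, 74 x 104 x 46 mm, origin under its middle
- choc_bar_a: bystander: wrapped chocolate bar lying flat, 55 x 117 x 9 mm

How it is judged (in metres and radians):
At the end, for the whole second after the job is handed in: the tray rests fully home on the three balls, its lower edge 61 mm above the counter (up to 1.3 mm higher, 1.5 mm lower), level within 0.015 rad, lined up with the scale within 0.08 rad and 16 mm, released and still (z of tray in the frame of scale between 0.0597 and 0.0625 m and angle between tray's own z axis and vertical below 0.015 rad and horizontal distance between tray and scale below 0.016 m and angle between the y axis of tray and the y axis of scale, either way round below 0.08 rad and linear speed of tray below 0.01 m/s); the robot touches nothing.
It fails at once if the tray loads the scale with more than 25 N (contact force between tray and scale above 25 N).
It fails at once if a bystander is moved by more than 25 mm (distance of any of clip_jar, mini_jar_a, mini_jar_b, tag_clusters, gift_box, choc_bar_a from where it was at the start of the episode above 0.025 m).
It also fails if it takes over 72 s, if anything falls off the work surface, if the arm or the gripper's body presses on something with over 40 N, if the wrist force passes 120 N, or if a joint passes its speed limit or range.

ROBOT

A 6-joint arm with a two-finger parallel gripper is mounted at the origin on a cart in front of the work surface, level with it; the furniture and walls round the work are solid. World frame = base frame: x ahead of the robot, y to its left, z up, the work surface at z = 0. Lengths are in mm, angles in rad, forces in N, time in s.
With the tool pointing down it reaches from about 350 to 875 mm from the base axis. Payload 4.2 kg.
Tool frame: the origin (TCP) lies at the very end of the fingers, on their centre line; the grasp point (between the pads) lies 19 mm behind it; z points along the fingers, y is the direction in which the jaws open and shut (so a half turn about z gives the same grasp; the last joint's range is limited). The gripper opens to 87 mm and grips with 3 to 60 N. Pads are 19 mm wide; open, the fingers measure 117 mm over their backs; the gripper's body (75 mm by 190 mm) begins 51 mm behind the grasp point.
Start: joints at [-1.013, 0.385, 0.008, 0, -1.194, -0.259], TCP at [183.999, -597.28, 222.55] pointing down, gripper open.
Joint ranges: [-3.14, 3.14], [-1.21, 2.06], [-1.07, 1.41], [-3.16, 2.05], [-2.99, -0.16], [-3.1, 3.1]. Speed limits (rad/s): [2.79, 2.79, 3.14, 3.14, 3.14, 3.14].

INTERFACE

Orientations are given as a unit quaternion [w, x, y, z].
In Python, from cell import sensors, capture, job gives the robot as it stands.
- The arm moves only by the tool play_rows, never from a script. Its argument "commands" is text: rows parted by semicolons, each of 5 numbers parted by spaces: the opening, from -1 (shut) to 1 (fully open), then the shift along the world's x, y, z normalised to -1 to 1, where 1 is 0.25 m, then the turn about the world's z normalised to -1 to 1, where 1 is 90 degrees. In form: claw x y z spin; .... A call has exactly 10 rows; each row is the pose to reach, as a shift and turn from the pose commanded when the call began; what a row does not reach only later rows make up. A row lasts 1/8 s, in which the tool goes at most 62.5 mm and 10.7 degrees, less where a joint would pass 70% of its speed; a pose out of reach is approached as far as the arm can. A call with a number of a shift or a turn outside -1 to 1 is refused whole. A call with a gripper value outside its range is refused whole. The fingers move at their own pace and stop on an object; "newtons" is the grip in N (left out, the last holds). Time passes only in rows, so rows that repeat a pose let the fingers close, or fill a call up. It gives the time, the measured TCP pose, the force and the opening at its end, in the units of the state.
- sensors.observe(): the state, without advancing time (a new reading comes with each control period).
- capture(name): name is "scene" or "top" or "wrist"; returns a dict with "image" (480x640x3 uint8, red, green, blue), "range_z" (480x640 float32, mm along the optical axis (not along the pixel's ray), 0 where there is no reading), "vertical_fov" (degrees; the focal length in pixels is half the picture's height over the tangent of half this angle, whatever the lens; pixels are square), "cx", "cy" (the principal point, pixels), "dist_coeffs" ([k1, k2, p1, p2, k3] as OpenCV has them; the pictures are not rectified), "pose" (4x4, takes a point from camera to world coordinates); the wrist camera has in their place "hand_eye" (4x4, takes a point from camera to tool coordinates, whose origin is the TCP and whose axes are the flange's). Camera axes: x right, y up, looking along -z (the intrinsics and any distortion apply to the point x, -y, -z); pixel columns grow to the right and rows downward; lengths in mm; the calibration is good to about 2 mm. A picture is of the moment at which its call begins: read the wrist's pose just before it.
- job.finish_job(): hands the job in, once; it reports no verdict.
The state is a dict: "time_s": time; "joints": joint angles; "qd": joint speeds; "tau": joint torques, N m; "position": TCP position; "tcp_rot": TCP orientation; "ft_force": force on the tool from outside, world axes, zero at the start; "moment": the same for the moment, N m; "finger_gap": opening from 0.0 (shut) to 1.0 (fully open).
Only numpy, scipy, OpenCV 4.12 (cv2) and the standard library are available. Lean on these libraries where they do the work, as an engineer would, in place of code of your own. Each camera call takes 0.05 s, during which the arm holds its last target.

## Working session

There is one attempt and no reset: what is moved stays moved. The work goes in short steps, Python scripts to look and compute and a tool call to move; the robot and the scene stay as the last step left them, time stands still between calls to the robot, and variables do not carry over. Pictures are saved under pics/ and viewed, and the job is handed in when it is done.

Besides the shell and the picture viewer there is one more tool, called after ">>>" as name(argument=value, ...) on one line, values as JSON. play_rows: Moves the arm, as the interface text tells. Scaled input: -1 to 1 covers 0.25 m each way for a shift and 90 degrees each way for a turn. Its arguments: {"type":"object","properties":{"commands":{"type":"string"},"newtons":{"type":"number"}},"required":["commands"]}

```bash
mkdir -p pics; ls; cat > h.py <<'E'
import numpy as np, cv2
from cell import sensors, capture, job
from scipy.spatial.transform import Rotation as R
def grab(n,fn):
    s=sensors.observe(); c=capture(n)
    cv2.imwrite('pics/'+fn+'.png',c['image'][:,:,::-1])
    if n=='wrist':
        q=s['tcp_rot']; T=np.eye(4);T[:3,:3]=R.from_quat([q[1],q[2],q[3],q[0]]).as_matrix();T[:3,3]=s['position']
        c['pose']=T@np.array(c['hand_eye'])
    c['pose']=np.array(c['pose'])
    np.savez('pics/'+fn+'.npz',**{k:v for k,v in c.items()})
    return c
def K(c):
    f=240/np.tan(np.radians(float(c['vertical_fov']))/2)
    return np.array([[f,0,c['cx']],[0,f,c['cy']],[0,0,1.]])
def cloud(c):
    v,u=np.mgrid[0:480,0:640]
    p=cv2.undistortPoints(np.stack([u,v],-1).reshape(-1,1,2).astype(np.float64),K(c),np.array(c['dist_coeffs'],float)).reshape(480,640,2)
    z=c['range_z'].astype(float)
    P=np.stack([p[...,0]*z,-p[...,1]*z,-z],-1)
    W=P@c['pose'][:3,:3].T+c['pose'][:3,3]
    W[z<=0]=np.nan
    return W
def ray(c,u,v,zw):
    p=cv2.undistortPoints(np.array([[[u,v]]],float),K(c),np.array(c['dist_coeffs'],float)).reshape(2)
    d=c['pose'][:3,:3]@np.array([p[0],-p[1],-1.]);o=c['pose'][:3,3]
    return o+d*(zw-o[2])/d[2]
E
python3 - <<'E'
from h import *
print(sensors.observe())
for n in['scene','top','wrist']:
    c=grab(n,n+'0'); print(n,c['pose'].round(3).tolist(),c['vertical_fov'],c['dist_coeffs'])
E
```

```text
pics
{'time_s': 0.0, 'joints': array([-1.01340367e+00,  3.85552637e-01,  6.61093190e-03, -5.36456757e-04,
       -1.19396186e+00, -2.58600408e-01]), 'qd': array([-6.63187749e-04, -1.04899955e-04, -6.77212441e-05,  7.39883949e-05,
       -1.86553265e-04,  5.34873909e-04]), 'tau': array([ 1.06390287e-04, -3.90669858e+01,  1.87406266e+01,  4.21986893e+00,
        1.08411990e-02, -2.07815538e-04]), 'position': array([ 183.82884926, -596.72182223,  221.4505646 ]), 'tcp_rot': array([-1.89206115e-04, -1.48743060e-01,  9.88875285e-01,  1.06605390e-03]), 'ft_force': array([-0.51367327,  0.71477963,  0.3787261 ]), 'moment': array([ 0.0204254 , -0.00201179,  0.0701879 ]), 'finger_gap': 1.000630338300961}
scene [[-0.548, 0.473, -0.69, -287.653], [-0.837, -0.292, 0.464, 531.295], [0.018, 0.831, 0.556, 810.052], [0.0, 0.0, 0.0, 1.0]] 52.80191235939784 [0.01766384 0.         0.         0.         0.        ]
top [[0.016, 0.989, -0.149, 344.455], [-1.0, 0.016, -0.005, -41.635], [-0.002, 0.149, 0.989, 1499.947], [0.0, 0.0, 0.0, 1.0]] 45.67626722874728 [0.04403281 0.         0.         0.         0.        ]
wrist [[-0.295, -0.925, -0.241, 118.377], [0.956, -0.284, -0.078, -617.191], [0.003, -0.253, 0.967, 383.744], [0.0, 0.0, 0.0, 1.0]] 63.12702001986594 [-0.03593804  0.          0.          0.          0.        ]
```

View pics/scene0.png

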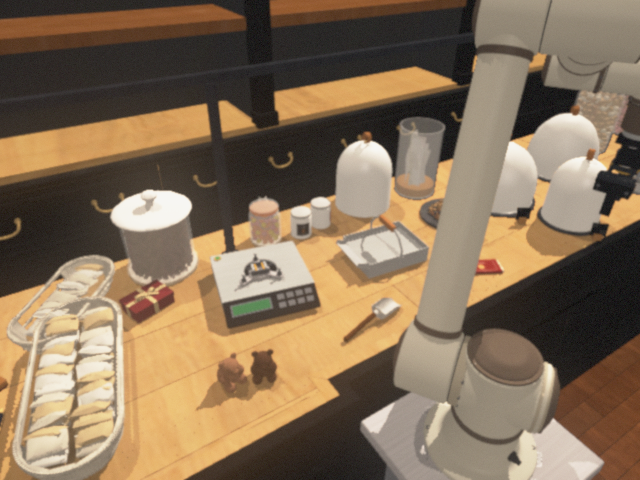

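View pics/top0.png

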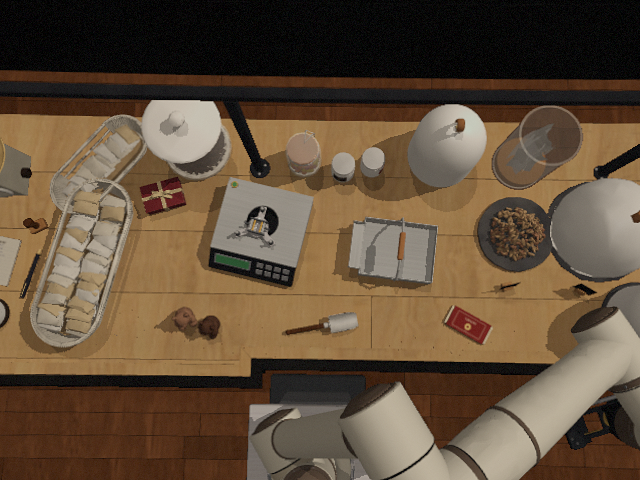

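View pics/wrist0.png

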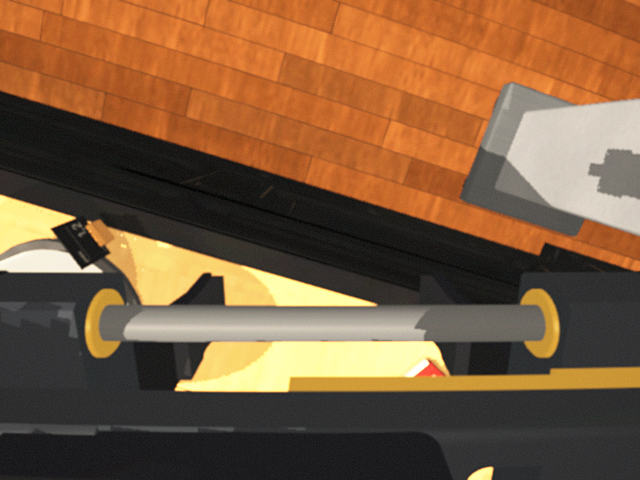

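```bash
python3 - <<'E'
import numpy as np,cv2
from h import *
c=dict(np.load('pics/top0.npz'));W=cloud(c);np.save('pics/W.npy',W)
im=c['image'][:,:,::-1]
a=cv2.resize(im[170:295,200:325],None,fx=5,fy=5,interpolation=cv2.INTER_CUBIC)
b=cv2.resize(im[205:295,340:450],None,fx=7,fy=6,interpolation=cv2.INTER_CUBIC)
cv2.imwrite('pics/a.png',cv2.resize(a,(600,600)));cv2.imwrite('pics/b.png',b)
for (u,v) in [(225,185),(308,200),(260,190),(290,230),(262,222),(235,240),(402,245),(402,240),(380,240),(360,245),(390,218),(434,250),(340,205),(362,150)]:
    print(u,v,W[v,u].round(1))
# scale top
m=(W[...,2]>44)&(W[...,2]<54)
m[:,:205]=0;m[:,320:]=0;m[:170]=0;m[290:]=0
P=W[m][:,:2].astype(np.float32);r=cv2.minAreaRect(P);print('scale',r,cv2.boxPoints(r),np.median(W[m][:,2]))
m=(W[...,2]>85);m[:,340:345]=0;m[:,:345]=0;m[:,450:]=0;m[:210]=0;m[290:]=0
for p in np.argwhere(m): print(p[::-1],W[p[0],p[1]].round(0))
E
```

```text
225 185 [720.3 246.3   2.8]
308 200 [671.7  19.9  51.9]
260 190 [695.9 145.2  53.4]
290 230 [591.8  64.5  52.5]
262 222 [607.8 134.8  72.8]
235 240 [563.2 204.7  54.3]
402 245 [ 549.4 -216.9  106.5]
402 240 [ 560.9 -216.2  112.5]
380 240 [ 574.  -169.9   23. ]
360 245 [ 559.  -117.3   29.5]
390 218 [ 637.4 -198.4    0.7]
434 250 [ 547.2 -307.3   41.8]
340 205 [671.4 -64.3  -1.8]
362 150 [ 826.5 -122.4   -5.2]
scale ((615.8271484375, 148.3885955810547), (271.1640625, 284.2289733886719), 0.7986000776290894) [[478.27753   288.59955  ]
 [482.23907     4.3982096]
 [753.3768      8.177643 ]
 [749.4152    292.37897  ]] 49.489909669379585
[403 221] [ 612. -221.   92.]
[402 222] [ 610. -219.   94.]
[403 222] [ 610. -222.   91.]
[404 222] [ 610. -224.   90.]
[403 223] [ 606. -220.  101.]
[404 223] [ 607. -223.   96.]
[402 224] [ 604. -219.   95.]
[403 224] [ 603. -220.  100.]
[404 224] [ 604. -224.   94.]
[402 225] [ 601. -218.   98.]
[403 225] [ 600. -220.  106.]
[404 225] [ 601. -223.  101.]
[402 226] [ 599. -218.   97.]
[403 226] [ 599. -221.   98.]
[404 226] [ 598. -223.  100.]
[402 227] [
[... 5768 characters left out ...]
12.  106.]
[398 264] [ 502. -207.  107.]
[399 264] [ 502. -209.  107.]
[400 264] [ 503. -212.  102.]
[398 265] [ 500. -208.  101.]
[399 265] [ 500. -210.  102.]
[398 266] [ 498. -208.   95.]
[398 267] [ 495. -208.   99.]
[399 267] [ 495. -209.  106.]
[397 268] [ 493. -206.   96.]
[398 268] [ 493. -208.   98.]
[399 268] [ 493. -210.  101.]
[397 269] [ 491. -206.   97.]
[398 269] [ 491. -209.   93.]
[399 269] [ 491. -211.   97.]
[397 270] [ 488. -206.   96.]
[398 270] [ 489. -208.   94.]
[399 270] [ 489. -211.   92.]
[397 271] [ 487. -207.   89.]
[398 271] [ 486. -209.   92.]
[397 272] [ 484. -206.   91.]
[398 272] [ 484. -209.   89.]
[397 273] [ 482. -207.   87.]
[398 273] [ 482. -209.   87.]
```

```bash
python3 - <<'E'
import numpy as np,cv2
W=np.load('pics/W.npy')
for v in range(186,286,7): print(v,' '.join('%4.0f'%W[v,u,2] for u in range(205,320,5)))
print()
for v in range(210,292,5): print(v,' '.join('%4.0f'%W[v,u,2] for u in range(345,445,4)))
E
```

```text
186    3   -3   -0    1    2   50   51   51   50   54   45   51   50   49   -0   -2   -2   -0   -4    2    4   -4   -2
193    4   -3   -5   -0   -0   53   51   53   46   52   47   41   51   50   44   49   49   49   46    3   -3  nan   -2
200    1   -6   -1    4   51   52   47   50   46   49   49   51   49   50   54   47   55   45   48   48   51   47    0
207   -5   -0    0   -1   56   46   47   50   49   43   52   13   61   49   58   49   53   52   50   53   47   51   -7
214    0   -2   -5   48   49   49   56   52   52   18   17   56   28   21   18   47   47   54   55   51   50   -6   -3
221    5    2    3   51   51   50   48   47   46   64   74   62   79   19   20   46   46   48   49   52   43    0   -3
228    0    3   -4   51   47   51   52   45   61   71   57   72   70   20   21   50   52   54   52   50   42    8   -5
235   -3   -4   50   51   49   47   61   60   51   49   61   68   57   49   50   51   45   54   45   49   -3    2    1
242   -6    1   47   46   49  nan   51   52   54   45   48   52   47   85   47   50   47   51   49   50   -5   -0    4
249    4   -3   49   53   52 
[... 2178 characters left out ...]
   30   27   26   26   29  nan   29   27   41   -2    6
270   -3   -1    2   -3   30   27   28   22   28   27   28   27   23   96   27   31   28   30   25   28   21   28   41    1   -3
275    0    1    3   -3   -2   16   27   45   42   48   29   28   25   80   27   27   30   26   24   23   28   29    1   -1    1
280    0    0    2    4    1    7    3    2    1   -6   -2   -2   25   12    5   16   33   44   44   45   24   31    5   -4   -5
285    1    4    2   -3   -3   -1   -2   -9   -1   -7   -1   -2    1    4   -1    2   -3    1   -1   -6    4    9   -9   -3   -2
290   -2    0   -2   -5   -4    3    0   -4    3    2    6   -2   -7   -7   -4   -3    1    1   -0   -2   -0   -2    0   -2    5
```

View pics/a.png

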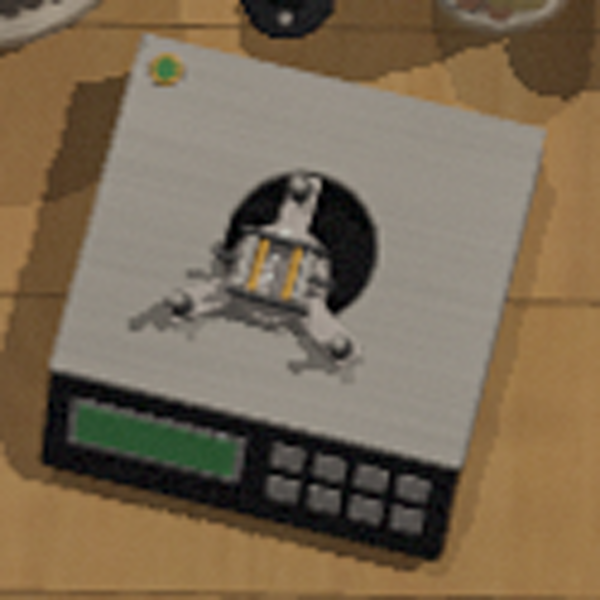

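View pics/b.png

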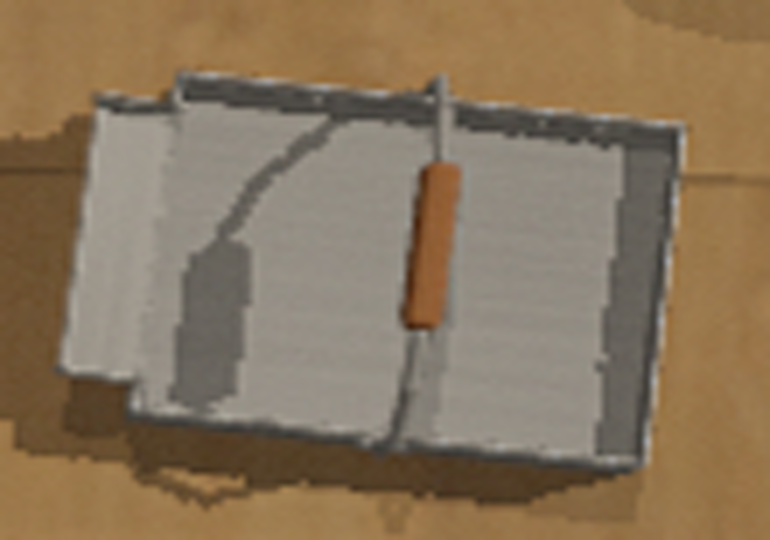

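```bash
python3 - <<'E'
import numpy as np,cv2
from h import *
c=dict(np.load('pics/top0.npz'))
A=lambda u,v,z:ray(c,200+(u+.5)/4.8-.5,170+(v+.5)/4.8-.5,z)
B=lambda u,v,z:ray(c,340+(u+.5)/7-.5,205+(v+.5)/6-.5,z)
b=[A(303,186,79),A(180,303,79),A(340,347,79)]
print('balls',np.round(b,1))
M=np.array([[46,0],[-30,44],[-30,-44.]]);P=np.array(b)[:,:2]
q=M-M.mean(0);p=P-P.mean(0)
th=np.arctan2((q[:,0]*p[:,1]-q[:,1]*p[:,0]).sum(),(q*p).sum());Rm=np.array([[np.cos(th),-np.sin(th)],[np.sin(th),np.cos(th)]])
t=P.mean(0)-Rm@M.mean(0);print('carrier',th,t,'res',(P-(M@Rm.T+t)).round(1))
cor=[A(145,35,50),A(545,128,50),A(458,467,50),A(50,370,50)]
print('cover',np.round(cor,1))
for i,j in[(0,1),(3,2),(0,3),(1,2)]:
    d=cor[i]-cor[j];print(np.arctan2(d[1],d[0]),np.hypot(d[0],d[1]))
print('hole',A(303,247,50))
g=[B(440,167,112),B(419,325,112)];d=g[0]-g[1];print('grip',np.round(g,1),np.hypot(*d[:2]),np.arctan2(d[1],d[0]),(g[0]+g[1])/2)
r=[B(180,73,50),B(685,125,50),B(645,465,50),B(130,412,50)]
print('tray',np.round(r,1),np.mean(r,0))
for i,j in[(0,1),(3,2),(0,3),(1,2)]:
    d=r[i]-r[j];print(np.arctan2(d[1],d[0]),np.hypot(d[0],d[1]))
s=sensors.observe();print(s['position'],R.from_quat(np.roll(s['tcp_rot'],-1)).as_matrix().round(4))
E
```

```text
balls [[642.  133.3  79. ]
 [578.1 195.9  79. ]
 [556.  111.1  79. ]]
carrier -0.25863792781594924 [596.54950458 145.56431276] res [[ 0.9 -0.5]
 [-0.7  0.1]
 [-0.2  0.4]]
cover [[730.4 225.6  50. ]
 [682.2   6.7  50. ]
 [496.8  49.3  50. ]
 [545.5 268.6  50. ]]
1.3539281681236093 224.0725865735128
1.352315377211691 224.63561182945062
-0.22865021976778352 189.9285171952722
-0.225670671602174 190.28499680992468
hole [614.51599866 135.79339544  50.        ]
grip [[ 580.  -217.4  112. ]
 [ 514.4 -209.9  112. ]] 65.95638275898963 -0.11457844292331318 [ 547.20344722 -213.62495197  112.        ]
tray [[ 630.1 -129.3   50. ]
 [ 610.2 -315.4   50. ]
 [ 463.7 -299.1   50. ]
 [ 483.1 -112.1   50. ]] [ 546.76980052 -213.96126526   50.        ]
1.4642322123423712 187.07356536439292
1.4674559317683176 187.95718372331513
-0.11673556043121833 148.02430725530033
-0.11079006106708744 147.41204626006868
[ 183.86712003 -596.88820139  221.72188256] [[-9.557e-01 -2.943e-01 -6.000e-04]
 [-2.943e-01  9.557e-01  1.500e-03]
 [ 1.000e-04  1.600e-03 -1.000e+00]]
```

```bash
python3 - <<'E'
import numpy as np,cv2
c=dict(np.load('pics/scene0.npz'))
im=c['image'][:,:,::-1]
cv2.imwrite('pics/sc.png',cv2.resize(im[235:330,200:325],None,fx=6,fy=6,interpolation=cv2.INTER_CUBIC))
t=dict(np.load('pics/top0.npz'))['image'][:,:,::-1]
x=cv2.resize(t[195:255,215:295],None,fx=10,fy=10,interpolation=cv2.INTER_CUBIC)
cv2.imwrite('pics/tc.png',np.clip(x.astype(float)*1.8,0,255))
E
```

```text
[ WARN:0@0.220] global loadsave.cpp:1063 imwrite_ Unsupported depth image for selected encoder is fallbacked to CV_8U.
```

View pics/sc.png

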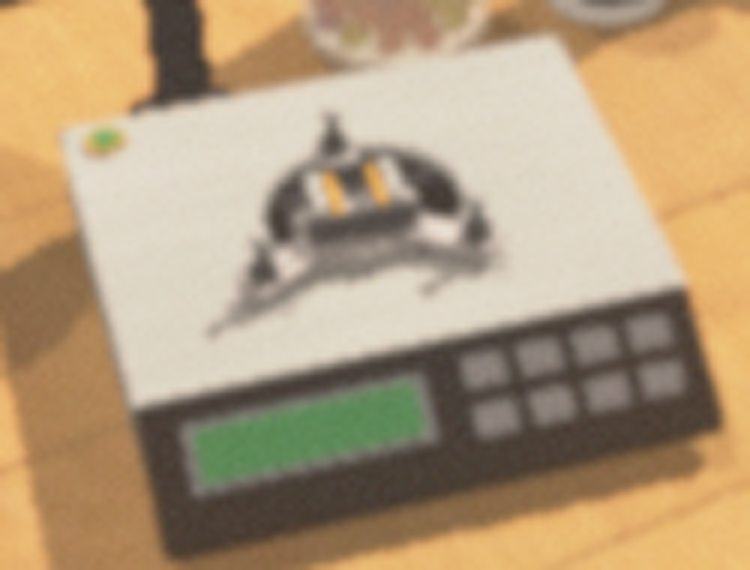

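View pics/tc.png

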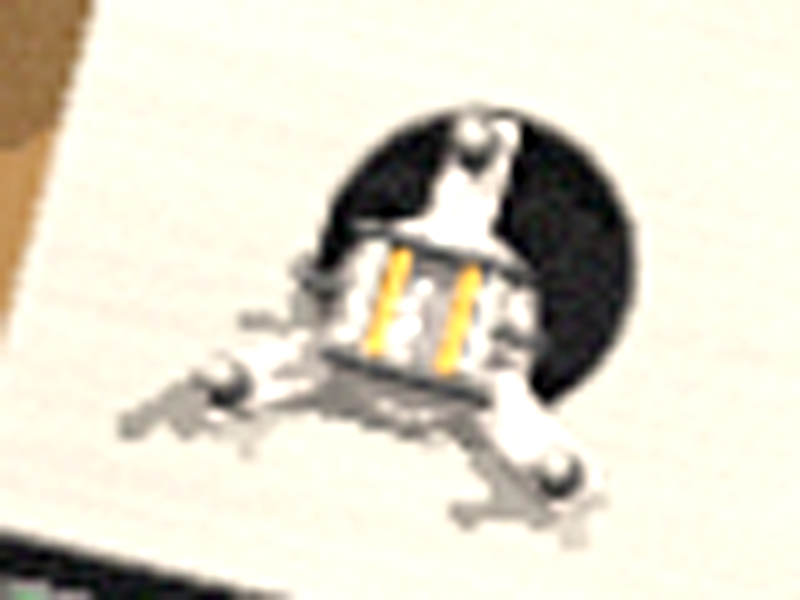

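```bash
python3 - <<'E'
import numpy as np,cv2
from h import *
c=dict(np.load('pics/scene0.npz'));t=dict(np.load('pics/top0.npz'))
S=lambda u,v,z:ray(c,200+(u+.5)/6-.5,235+(v+.5)/6-.5,z)
T=lambda u,v,z:ray(t,215+(u+.5)/10-.5,195+(v+.5)/10-.5,z)
for z in(60,70,79,90):
  print(z,[ (S(*a,z)-T(*b,z))[:2].round(1) for a,b in[((332,138),(478,140)),((262,265),(225,380)),((478,228),(560,470))]])
print([T(*b,79).round(1) for b in[(478,140),(225,380),(560,470)]])
print('hole right edge',S(465,200,50),T(635,265,50))
for a,b in[((65,130),(95,0)),((555,40),0),((690,290),0),((135,408),0)]: print('corner',S(*a,50))
# hole fit in top: threshold dark -> points on edge
pts=[(480,107),(560,130),(615,190),(635,265),(625,330),(600,375),(570,402),(400,128),(345,190),(328,240)]
Q=np.array([T(*p,50)[:2] for p in pts])
A=np.c_[2*Q,np.ones(len(Q))];s=np.linalg.lstsq(A,(Q**2).sum(1),rcond=None)[0]
print('hole circle',s[:2],np.sqrt(s[2]+s[0]**2+s[1]**2))
E
```

```text
60 [array([ 8.4, -5.4]), array([ 8.8, -6.1]), array([ 5.7, -5.4])]
70 [array([-2. ,  1.1]), array([-1.3,  0.1]), array([-4.1,  1.3])]
79 [array([-11.5,   7. ]), array([-10.3,   5.7]), array([-13. ,   7.4])]
90 [array([-23. ,  14.3]), array([-21.4,  12.5]), array([-23.9,  14.8])]
[array([641.4, 134.3,  79. ]), array([578.6, 196. ,  79. ]), array([556.9, 110.8,  79. ])]
hole right edge [596.70148356  97.42034717  50.        ] [615.19038254  96.19710635  50.        ]
corner [733.00765006 221.94793962  50.        ]
corner [680.87505619   6.00325112  50.        ]
corner [495.18691373  47.71980831  50.        ]
corner [548.17728888 266.78042212  50.        ]
hole circle [613.79924785 136.25611104] 41.36967348538965
```

```bash
python3 - <<'E'
import numpy as np,cv2
from h import *
c=capture('wrist');H=np.array(c['hand_eye']);print(H.round(3))
W=np.load('pics/W.npy')
m=(W[...,2]>130)
import collections
# tall stuff map for coarse grid
for x in range(350,950,50):
    print(x,' '.join('%4.0f'%(np.nanmax(np.where((abs(W[...,0]-x)<25)&(abs(W[...,1]-y)<25),W[...,2],-1))) for y in range(400,-700,-50)))
# project the ray for pixels with tool at yaw=th, z
K_=K(c)
for th in(-0.22,):
  # tool frame: y axis along (−sin..)
  Rm=np.array([[-np.cos(th),-np.sin(th),0],[-np.sin(th),np.cos(th),0],[0,0,-1]]) 
  for zt in(150,250):
    T=np.eye(4);T[:3,:3]=Rm;T[:3,3]=[0,0,zt];d=dict(c);d['pose']=T@H
    for px in[(320,60),(320,200),(320,280),(60,160),(580,160)]: print(zt,px,ray(d,*px,79).round(0))
E
```

```text
[[ 1.00000e-03  9.67000e-01  2.53000e-01  6.85830e+01]
 [ 1.00000e+00 -0.00000e+00 -1.00000e-03  9.00000e-02]
 [-1.00000e-03  2.53000e-01 -9.67000e-01 -1.62189e+02]
 [ 0.00000e+00  0.00000e+00  0.00000e+00  1.00000e+00]]
350   10   74   75   73    8    9    9   23   32   32   25   12    9   10    9   16   19  574  575  568   12    9
400   10   66   73    9    9    9    9   10    7   26   25    9    8    9    8   19   17  552  568   10    9   12
450    9    9    8    8    8   30   41   39   10    8    7    8   77   50   50    8    8   10   61    9   10   54
500   10    8   22   50   55   55   57   58   10    8   51   51  118   38   50    8   10   12   21   19   15  133
550   10   10    8   59   66   63   85   60   10   10   43   37  122   38   51    9    9   28   58   60   97  176
600    8    8    7   60   87   80   78   61   54   10   49   49  117   83   53   10    9   36   64   68  117  186
650   47   40   11   56   61   82   58   58   58    9    8   50   73    8    9   10    9   23   45   53  111  182
700   53   43    8   56   62   59   59   57   54    7    9    9    9    8    8   62    9   14  243  244   15  156
750  512  511  512  511  511  511  511  511  511  510  510  511  512  512  510  512  510  510  511  511  510   11
800  510  510  509  509  510  508  509  511  508  510  508  510  509  510  510  510  509  510  510  509  510    7
850  194  228  232  192    6   11   13  123  123   10    8    7    9  190  232  233  204   11  243  244  243   -1
900  187  191  194  189    7    7    9    8    7    7    9   10    6  136  184  189   -1    6    6    8   -1   -1
150 (320, 60) [-107.   23.   79.]
150 (320, 200) [-31.   6.  79.]
150 (320, 280) [19. -5. 79.]
150 (60, 160) [ -88. -140.   79.]
150 (580, 160) [-21. 163.  79.]
250 (320, 60) [-124.   27.   79.]
250 (320, 200) [-15.   2.  79.]
250 (320, 280) [ 56. -14.  79.]
250 (60, 160) [ -97. -206.   79.]
250 (580, 160) [ -1. 226.  79.]
```

>>> play_rows(commands="1 0.06 0.1 0 0;1 0.12 0.2 0 -0.05;1 0.18 0.3 0 -0.1;1 0.24 0.4 0 -0.15;1 0.3 0.5 0 -0.2;1 0.36 0.6 0 -0.25;1 0.42 0.7 0 -0.3;1 0.48 0.8 0 -0.35;1 0.54 0.9 0 -0.35;1 0.6 1 0 -0.35")

```text
time_s: 1.45
position: [334.3, -346.4, 222.5]
tcp_rot: [0.0, 0.125, 0.992, 0.0]
ft_force: [-0.2, -0.5, 0.2]
finger_gap: 0.999
```

>>> play_rows(commands="1 0.06 0.1 0 0;1 0.12 0.2 0 0;1 0.18 0.3 0 0;1 0.24 0.4 0 0;1 0.3 0.5 0 0;1 0.36 0.6 0 0;1 0.42 0.7 0 0;1 0.48 0.8 0 0;1 0.54 0.9 0 0;1 0.6 1 0 0")

```text
time_s: 2.7
position: [484.3, -96.4, 222.5]
tcp_rot: [-0.0, 0.125, 0.992, 0.0]
ft_force: [0.5, -0.7, 0.2]
finger_gap: 1.0
```

>>> play_rows(commands="1 0.07 0.1 0 0;1 0.14 0.2 0 0;1 0.21 0.3 0 0;1 0.28 0.4 0 0;1 0.35 0.5 0 0;1 0.42 0.6 0 0;1 0.5 0.7 0 0;1 0.58 0.8 0 0;1 0.62 0.92 0 0;1 0.62 0.92 0 0")

```text
time_s: 3.95
position: [639.3, 134.4, 221.4]
tcp_rot: [-0.001, 0.124, 0.992, -0.0]
ft_force: [0.0, -0.7, 0.7]
finger_gap: 1.002
```

```bash
python3 - <<'E'
from h import *
c=grab('wrist','w1');s=sensors.observe();print(s['time_s'],s['position'],s['tcp_rot'],s['joints'])
E
```

```text
4.0 [638.83754547 133.39778547 221.70619746] [-6.39221094e-04  1.24556815e-01  9.92212219e-01 -3.21515914e-04] [ 4.53153670e-01  4.33245447e-01  8.20336212e-02 -1.70260657e-04
 -1.22100659e+00 -2.27365391e+00]
```

View pics/w1.png

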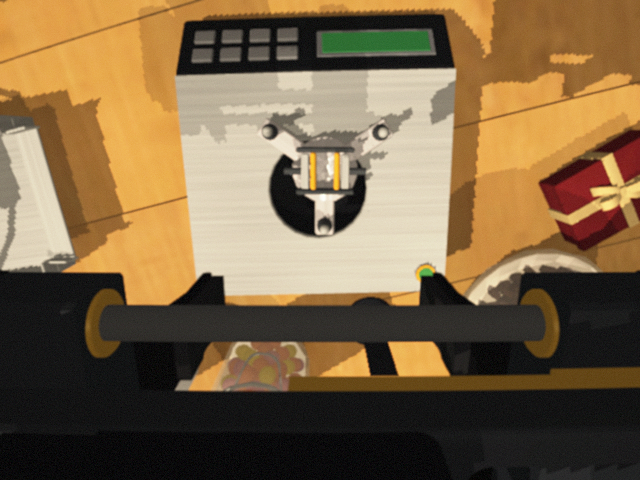

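```bash
python3 - <<'E'
from h import *
c=dict(np.load('pics/w1.npz'))
im=c['image'][:,:,::-1]
cv2.imwrite('pics/w1c.png',cv2.resize(im[110:250,250:400],None,fx=5,fy=4.2857,interpolation=cv2.INTER_CUBIC) if 0 else cv2.resize(im[110:250,250:400],None,fx=4.2,fy=4.2,interpolation=cv2.INTER_CUBIC))
W=cloud(c)
for u,v in[(269,131),(381,131),(324,224),(326,150),(324,172),(215,180),(420,200),(310,212),(290,200)]:
    print(u,v,np.nanmedian(W[v-2:v+3,u-2:u+3].reshape(-1,3),0).round(1))
t=dict(np.load('pics/top0.npz'))
T=lambda u,v,z:ray(t,215+(u+.5)/10-.5,195+(v+.5)/10-.5,z)
for z in(50,60,70,79):
  print(z,[ (ray(c,*a,z)-T(*b,z))[:2].round(1) for a,b in[((324,224),(478,140)),((269,131),(560,470)),((381,131),(225,380))]])
  print([ray(c,*a,z)[:2].round(1) for a in[(324,224),(381,131),(269,131)]])
print('hole',ray(c,318,188,50))
for a in[(178,75),(456,68),(195,295),(446,285)]:print('corner',ray(c,*a,50))
E
```

```text
269 131 [559.2 114.6  81.2]
381 131 [579.8 196.   81.3]
324 224 [640.4 136.7  69. ]
326 150 [583.5 152.6  73.6]
324 172 [600.8 146.7  59.8]
215 180 [585.1  54.9  49.9]
420 200 [644.8 221.1  50.1]
310 212 [637.4 124.   19.2]
290 200 [621.7 108.7  19. ]
50 [array([-2.2, -2.3]), array([-3.5, -3.2]), array([-2.8, -0.4])]
[array([645.3, 135.6]), array([580.5, 200.5]), array([557.8, 110.7])]
60 [array([-2.3, -0.6]), array([-1.6, -0.9]), array([-1.4, -0.2])]
[array([643.1, 136. ]), array([580.3, 199. ]), array([558.2, 112. ])]
70 [array([-2.4,  1.1]), array([0.4, 1.4]), array([-0.,  0.])]
[array([640.9, 136.5]), array([580. , 197.6]), array([558.7, 113.2])]
79 [array([-2.5,  2.7]), array([2.2, 3.5]), array([1.3, 0.2])]
[array([639., 137.]), array([579.8, 196.2]), array([559.1, 114.3])]
hole [613.4575376  138.29247209  50.        ]
corner [497.32138366  51.77431381  50.        ]
corner [547.08997469 269.37439989  50.        ]
corner [680.92441985   3.99622195  50.        ]
corner [728.07557045 229.84512502  50.        ]
```

View pics/w1c.png

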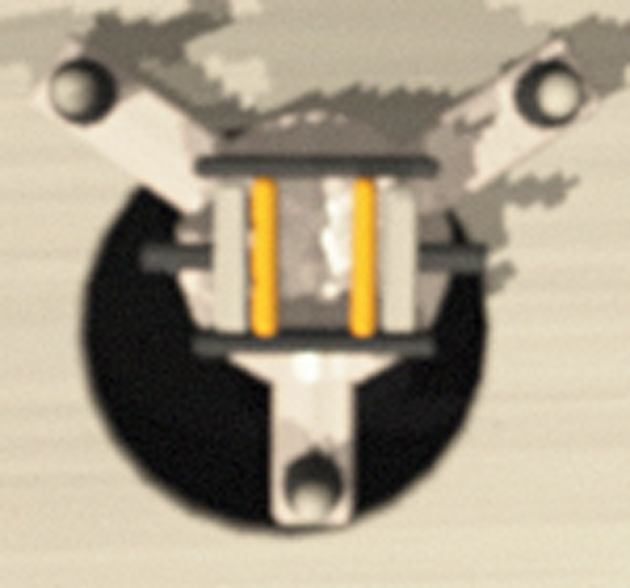

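```bash
python3 - <<'E'
from h import *
c=dict(np.load('pics/w1.npz'));W=cloud(c)
for (u,v) in[(270,131),(381,132),(325,225)]:
    print(np.round(W[v-10:v+11:2,u-10:u+11:2,2]).astype(int))
print(np.round(W[140:200:4,285:365:4,2]).astype(int))
t=dict(np.load('pics/top0.npz'));Wt=np.load('pics/W.npy')
for (u,v) in[(263,209),(237,233),(271,242)]: print(np.round(Wt[v-3:v+4,u-3:u+4,2]).astype(int))
s=dict(np.load('pics/scene0.npz'));Ws=cloud(s)
for (u,v) in[(255,258),(244,279),(280,273)]: print(np.round(Ws[v-3:v+4,u-3:u+4,2]).astype(int))
E
```

```text
[[                  51                   51                   60
                    60                   59                   60
                    59                   51                   50
                    50                   49]
 [                  49                   50                   60
                    59                   64                   61
                    59                   59                   51
                    50                   51]
 [                  49                   60                   67
                    66                   68                   67
                    67                   59                   60
                    58                   50]
 [                  51                   66                   80
                    80                   82                   70
                    67                   66                   61
                    60                   59]
 [                  61                   80                   80
                    82                   82                   80
          
[... 5898 characters left out ...]
81 66 56 50]
 [63 81 80 79 69 67 58]
 [62 82 85 75 67 62 59]
 [59 68 64 68 63 59 58]
 [46 61 66 62 55 57 55]
 [50 50 63 61 52 48 49]]
[[50 50 79 78 53 52 52]
 [49 50 76 73 54 50 49]
 [49 49 71 73 69 51 49]
 [49 70 71 67 70 67 52]
 [63 67 69 68 66 66 50]
 [63 64 66 63 65 63 60]
 [59 59 61 60 60 59 60]]
[[80 78 79 78 50 22 58]
 [51 73 76 50 49 60 60]
 [51 72 69 72 60 63 61]
 [71 68 69 68 68 60 62]
 [69 68 68 67 66 58 62]
 [64 68 65 67 64 58 62]
 [61 62 63 62 61 61 60]]
[[48 75 77 49 49 50 51]
 [50 72 75 50 52 48 52]
 [68 70 71 71 53 47 52]
 [69 68 69 68 64 54 52]
 [65 68 69 68 65 59 48]
 [62 63 64 62 62 57 52]
 [61 59 61 60 57 59 53]]<stdin>:4: RuntimeWarning: invalid value encountered in cast
```

```bash
cat > fit.py <<'E'
from h import *
def fit(fn,approx,zc=80):
    c=dict(np.load('pics/%s.npz'%fn));W=cloud(c);P=[]
    for (u,v) in approx:
        m=np.zeros(W.shape[:2],bool);m[v-13:v+14,u-13:u+14]=1
        m&=(W[...,2]>75.5)&(W[...,2]<90)
        vv,uu=np.nonzero(m);p=ray(c,uu.mean(),vv.mean(),zc);P.append(p[:2]);print(uu.mean().round(1),vv.mean().round(1),len(uu),p.round(1))
    P=np.array(P);M=np.array([[46,0],[-30,44],[-30,-44.]])
    q=M-M.mean(0);p=P-P.mean(0)
    th=np.arctan2((q[:,0]*p[:,1]-q[:,1]*p[:,0]).sum(),(q*p).sum());Rm=np.array([[np.cos(th),-np.sin(th)],[np.sin(th),np.cos(th)]])
    t=P.mean(0)-Rm@M.mean(0);print(fn,'carrier',th,t,'res',(P-(M@Rm.T+t)).round(1).tolist())
E
python3 - <<'E'
from fit import *
fit('w1',[(325,228),(383,131),(267,131)])
fit('top0',[(262,208),(237,232),(271,241)])
E
```

```text
324.0 229.6 76 [643.2 135.9  80. ]
383.0 131.9 92 [580.8 197.4  80. ]
266.4 131.3 92 [558.8 112.5  80. ]
w1 carrier -0.2537403886082684 [598.80792429 147.43572174] res [[-0.1, 0.0], [-0.0, -0.1], [0.1, 0.1]]
258.7 215.0 22 [624.5 142.8  80. ]
243.2 228.2 18 [589.9 180.9  80. ]
266.5 237.1 13 [568.  121.2  80. ]
top0 carrier -0.2723729569383851 [598.63229242 147.02482926] res [[-18.4, 8.1], [8.3, -16.6], [10.1, 8.4]]
```

>>> play_rows(commands="1 0 -0.1 0 0.02;1 0 -0.2 0 0.04;1 0 -0.3 0 0.08;1 -0.05 -0.4 0 0.08;1 -0.1 -0.5 0 0.08;1 -0.15 -0.6 0 0.08;1 -0.2 -0.7 0 0.08;1 -0.22 -0.8 0 0.08;1 -0.22 -0.9 0 0.08;1 -0.22 -1 0 0.08")

```text
time_s: 5.25
position: [583.2, -118.8, 222.9]
tcp_rot: [0.0, 0.063, 0.998, 0.0]
ft_force: [-0.6, 0.1, 0.4]
finger_gap: 1.0
```

>>> play_rows(commands="1 0 -0.07 0 0;1 0 -0.14 0 0;1 0 -0.21 0 0;1 0 -0.28 0 0;1 0 -0.35 0 0;1 0 -0.38 0 0;1 0 -0.38 0 0;1 0 -0.38 0 0;1 0 -0.38 0 0;1 0 -0.38 0 0")

```text
time_s: 6.5
position: [584.1, -211.9, 222.6]
tcp_rot: [0.0, 0.062, 0.998, 0.0]
ft_force: [0.1, 0.1, -0.3]
finger_gap: 1.001
```

```bash
python3 - <<'E'
from h import *
c=grab('wrist','w2');s=sensors.observe();print(s['time_s'],s['position'],s['tcp_rot'],s['joints'])
W=cloud(c);m=(W[...,2]>95)&(W[...,2]<130)&(np.arange(480)[:,None]<265)
vv,uu=np.nonzero(m);print(uu.min(),uu.max(),vv.min(),vv.max(),len(uu))
E
```

```text
6.55 [ 584.07874673 -211.94195973  222.64842903] [ 8.79463953e-05  6.23425672e-02  9.98054806e-01 -1.81837171e-06] [-8.79825113e-02  3.78356809e-01 -1.59578477e-03 -9.33347219e-07
 -1.19066781e+00 -1.60757951e+00]
299 320 95 261 2491
```

View pics/w2.png

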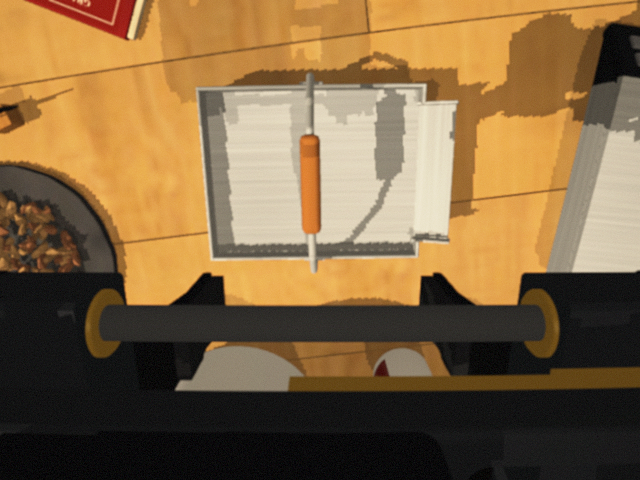

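```bash
python3 - <<'E'
from h import *
c=dict(np.load('pics/w2.npz'));W=cloud(c)
im=c['image'].astype(int);or_=(im[...,0]-im[...,2]>70)
m=(W[...,2]>104)&(W[...,2]<125)&or_&(np.arange(480)[:,None]<265)&(abs(np.arange(640)-311)<25)
vv,uu=np.nonzero(m);print(len(uu),vv.min(),vv.max(),np.median(W[m][:,2]),np.percentile(W[m][:,2],[5,50,95]))
p0=np.array([ray(c,uu[vv==v].mean(),v,113)[:2] for v in range(vv.min(),vv.max()+1)])
print('ends',p0[0],p0[-1],'mid',(p0[0]+p0[-1])/2)
k=np.polyfit(p0[3:-3,0],p0[3:-3,1],1);print('yaw',np.arctan(k[0]))
# tray rim box: depth 40..60
m=(W[...,2]>38)&(W[...,2]<62)&(np.arange(480)[:,None]<268);m[:,:190]=0;m[:,470:]=0
P=W[m];r=cv2.minAreaRect(P[:,:2].astype(np.float32));print(r,np.percentile(P[:,2],[50,95]))
E
```

```text
1845 135 233 113.62528342179775 [111.49461452 113.62528342 114.96728043]
ends [ 514.14147453 -211.23081515] [ 581.76901861 -219.12653361] mid [ 547.95524657 -215.17867438]
yaw -0.11034883359616342
((550.0377197265625, -200.59280395507812), (218.62081909179688, 155.61709594726562), 83.98626708984375) [44.63708189 46.90500432]
```

>>> play_rows(commands="1 -0.05 -0.006 -0.1 0.01;1 -0.1 -0.012 -0.2 0.01;1 -0.144 -0.012 -0.3 0.01;1 -0.144 -0.012 -0.36 0.01;1 -0.144 -0.012 -0.42 0.01;1 -0.144 -0.012 -0.48 0.01;1 -0.144 -0.012 -0.52 0.01;1 -0.144 -0.012 -0.546 0.01;1 -0.144 -0.012 -0.546 0.01;1 -0.144 -0.012 -0.546 0.01")

```text
time_s: 7.8
position: [548.4, -215.4, 86.5]
tcp_rot: [0.001, 0.055, 0.999, -0.0]
ft_force: [0.3, 0.2, 0.3]
finger_gap: 1.003
```

>>> play_rows(commands="-1 0 0 0 0;-1 0 0 0 0;-1 0 0 0 0;-1 0 0 0 0;-1 0 0 0 0;-1 0 0 0 0;-1 0 0 0 0;-1 0 0 0 0;-1 0 0 0 0;-1 0 0 0 0", newtons=30)

```text
time_s: 9.05
position: [548.0, -215.3, 86.1]
tcp_rot: [0.0, 0.055, 0.998, -0.0]
ft_force: [0.1, -0.6, -0.7]
finger_gap: 0.161
```

```bash
python3 - <<'E'
from h import *
c=grab('wrist','w3');s=sensors.observe();print(s['time_s'],s['position'],s['tcp_rot'],s['finger_gap'],s['ft_force'],s['moment'])
E
```

```text
9.1 [ 547.99462858 -215.32358424   86.01315201] [-1.43541256e-05  5.47921964e-02  9.98497779e-01 -1.56861219e-05] 0.1555411559432733 [ 0.25305481 -0.4239951  -0.90752821] [-0.15903486 -0.01858418  0.01253407]
```

View pics/w3.png

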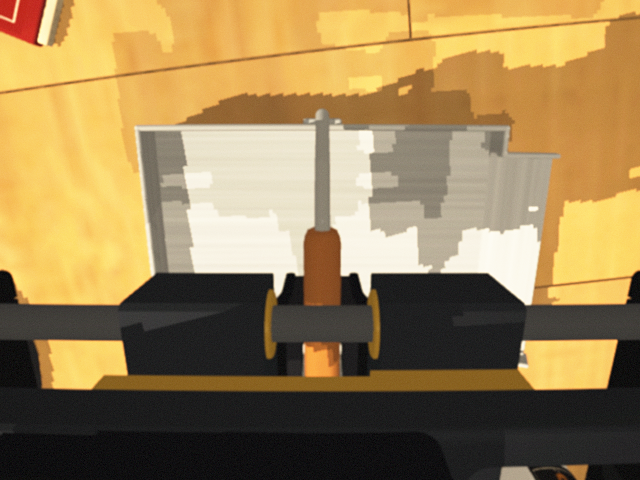

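>>> play_rows(commands="-1 0 0 0.03 0;-1 0 0 0.08 0;-1 0 0 0.15 0;-1 0 0 0.22 0;-1 0 0 0.29 0;-1 0 0 0.36 0;-1 0 0.0 0.42 0;-1 0 0.0 0.46 0;-1 0 0.0 0.48 0;-1 0 0 0.48 0")

```text
time_s: 10.35
position: [547.9, -215.2, 206.0]
tcp_rot: [-0.0, 0.055, 0.998, 0.0]
ft_force: [-0.7, -0.1, -5.2]
finger_gap: 0.154
```

```bash
python3 - <<'E'
from h import *
c=grab('wrist','w4');s=sensors.observe();print(s['time_s'],s['position'],s['tcp_rot'],s['finger_gap'],s['ft_force'],s['moment'])
c=grab('scene','s4')
E
```

```text
10.4 [ 547.71927924 -215.15162509  205.58198494] [-4.32736076e-04  5.48647441e-02  9.98493686e-01  1.78122065e-04] 0.15788154367060808 [-0.47035167 -0.09235078 -4.55112886] [-0.0584948   0.03895589 -0.00258817]
```

View pics/s4.png

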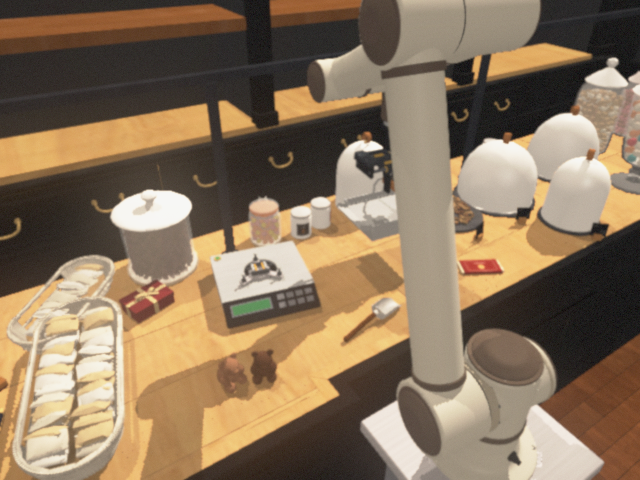

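View pics/w4.png

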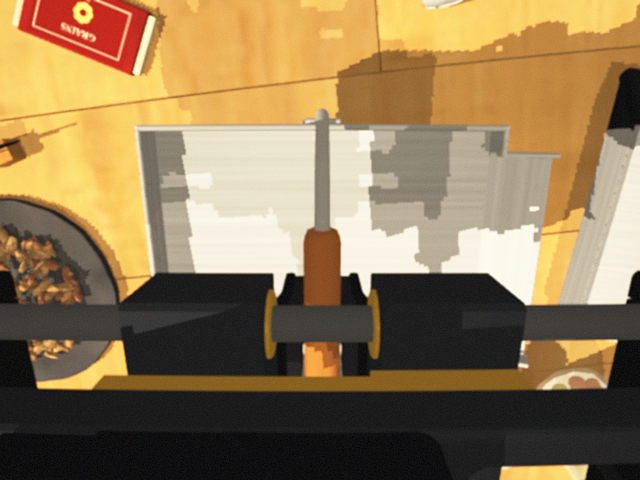

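>>> play_rows(commands="-1 0.01 0.04 0 0;-1 0.03 0.12 0 -0.01;-1 0.05 0.23 0 -0.02;-1 0.08 0.34 0 -0.035;-1 0.1 0.45 0 -0.05;-1 0.12 0.56 0 -0.065;-1 0.14 0.67 0 -0.08;-1 0.16 0.78 0 -0.092;-1 0.18 0.89 0 -0.092;-1 0.203 1 0 -0.092")

```text
time_s: 11.7
position: [598.6, 36.3, 205.6]
tcp_rot: [-0.0, 0.127, 0.992, -0.0]
ft_force: [-0.0, 0.6, -4.9]
finger_gap: 0.157
```

>>> play_rows(commands="-1 0 0.1 0 0;-1 0 0.19 0 0;-1 0 0.27 0 0;-1 0 0.34 0 0;-1 0 0.4 0 0;-1 0 0.43 0 0;-1 0 0.445 0 0;-1 0 0.451 0 0;-1 0 0.451 0 0;-1 0 0.451 0 0")

```text
time_s: 12.95
position: [598.7, 147.1, 206.1]
tcp_rot: [-0.0, 0.127, 0.992, -0.0]
ft_force: [-0.6, 0.2, -3.4]
finger_gap: 0.153
```

```bash
python3 - <<'E'
from h import *
c=grab('wrist','w5');s=sensors.observe();print(s['time_s'],s['position'],s['tcp_rot'],s['finger_gap'],s['ft_force'],s['moment'])
c=grab('scene','s5')
E
```

```text
13.0 [598.75369764 147.08700181 206.07698993] [-1.17826020e-05  1.26946991e-01  9.91909501e-01 -6.08947668e-05] 0.15525474633587796 [-0.51341686 -0.46092929 -3.76927982] [-0.04407594  0.01174636  0.00073752]
```

View pics/s5.png

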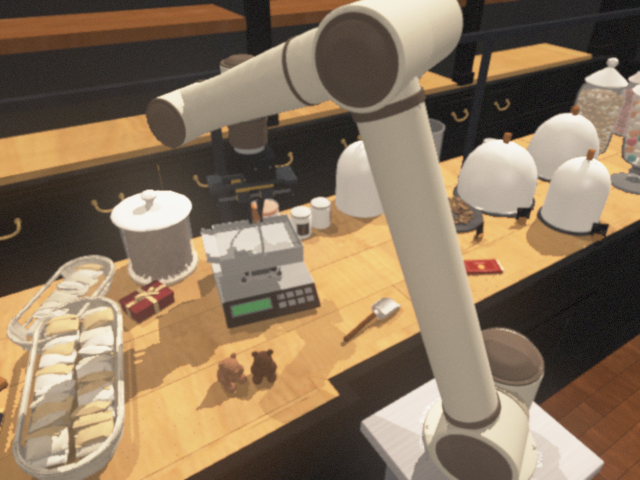

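>>> play_rows(commands="-1 0 0 -0.02 0;-1 0 0 -0.05 0;-1 0 0 -0.08 0;-1 0 0 -0.11 0;-1 0 0 -0.14 0;-1 0 0 -0.165 0;-1 0 0 -0.185 0;-1 0 0 -0.195 0;-1 0 0 -0.2 0;-1 0 0 -0.2 0")

```text
time_s: 14.3
position: [598.8, 147.5, 156.2]
tcp_rot: [0.0, 0.127, 0.992, 0.0]
ft_force: [-0.0, 0.3, -4.1]
finger_gap: 0.159
```

```bash
cat > o.py <<'E'
from h import *
import sys
s=sensors.observe();print(round(s['time_s'],2),s['position'].round(2),s['tcp_rot'].round(4),round(s['finger_gap'],3),s['ft_force'].round(2),s['moment'].round(3),s['tau'].round(2))
E
python3 o.py; python3 -c "
from h import *
grab('scene','s6')"
```

```text
14.3 [598.84 147.51 156.17] [1.000e-04 1.267e-01 9.919e-01 1.000e-04] 0.159 [-0.01  0.3  -4.09] [ 0.021 -0.03  -0.02 ] [ 1.000e-02 -4.186e+01  1.879e+01  4.380e+00 -7.000e-02  0.000e+00]
```

View pics/s6.png

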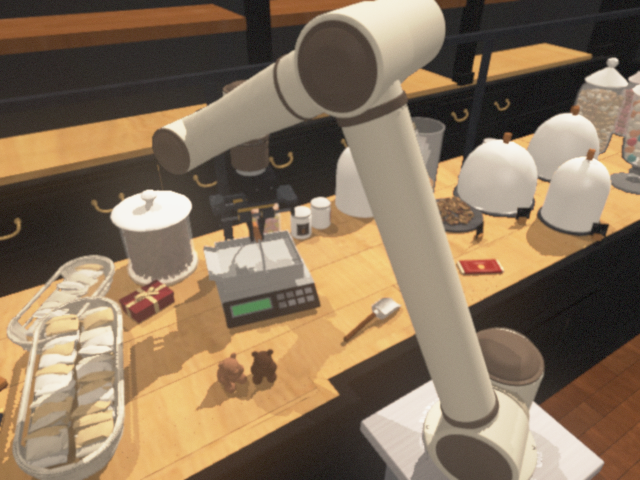

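Free at 9 mm above home (wrist −4 N, just the tray). Feeling down slowly.

>>> play_rows(commands="-1 0 0 -0.002 0;-1 0 0 -0.004 0;-1 0 0 -0.006 0;-1 0 0 -0.008 0;-1 0 0 -0.01 0;-1 0 0 -0.012 0;-1 0 0 -0.012 0;-1 0 0 -0.012 0;-1 0 0 -0.012 0;-1 0 0 -0.012 0")

```text
time_s: 15.6
position: [598.7, 147.5, 153.1]
tcp_rot: [0.0, 0.127, 0.992, 0.0]
ft_force: [0.2, -0.3, -4.0]
finger_gap: 0.159
```

```bash
python3 o.py
```

```text
15.6 [598.74 147.47 153.07] [0.     0.1267 0.9919 0.    ] 0.159 [ 0.21 -0.26 -4.03] [-0.047 -0.02  -0.036] [ -0.   -42.04  18.77   4.38  -0.07  -0.  ]
```

>>> play_rows(commands="-1 0 0 -0.001 0;-1 0 0 -0.002 0;-1 0 0 -0.003 0;-1 0 0 -0.004 0;-1 0 0 -0.005 0;-1 0 0 -0.006 0;-1 0 0 -0.006 0;-1 0 0 -0.006 0;-1 0 0 -0.006 0;-1 0 0 -0.006 0")

```text
time_s: 16.85
position: [598.7, 147.5, 151.6]
tcp_rot: [-0.0, 0.127, 0.992, 0.0]
ft_force: [-0.7, 0.9, -4.1]
finger_gap: 0.159
```

```bash
python3 o.py
```

```text
16.85 [598.73 147.48 151.56] [-0.      0.1267  0.9919  0.    ] 0.159 [-0.67  0.88 -4.14] [-0.062 -0.026 -0.017] [  0.   -42.07  18.73   4.36  -0.07  -0.  ]
```

Next 0.75 mm (to about 3.8 above home, where the rollers should be felt).

>>> play_rows(commands="-1 0 0 -0.0005 0;-1 0 0 -0.001 0;-1 0 0 -0.0015 0;-1 0 0 -0.002 0;-1 0 0 -0.0025 0;-1 0 0 -0.003 0;-1 0 0 -0.003 0;-1 0 0 -0.003 0;-1 0 0 -0.003 0;-1 0 0 -0.003 0")

```text
time_s: 18.1
position: [598.8, 147.4, 150.9]
tcp_rot: [0.0, 0.127, 0.992, 0.0]
ft_force: [-0.0, -0.2, -3.9]
finger_gap: 0.154
```

```bash
python3 o.py
```

```text
18.1 [598.78 147.44 150.88] [1.000e-04 1.267e-01 9.919e-01 0.000e+00] 0.154 [-0.02 -0.16 -3.93] [-0.163 -0.045  0.069] [  0.17 -41.71  18.59   4.21   0.    -0.  ]
```

>>> play_rows(commands="-1 0 0 -0.0005 0;-1 0 0 -0.001 0;-1 0 0 -0.0015 0;-1 0 0 -0.002 0;-1 0 0 -0.002 0;-1 0 0 -0.002 0;-1 0 0 -0.002 0;-1 0 0 -0.002 0;-1 0 0 -0.002 0;-1 0 0 -0.002 0")

```text
time_s: 19.35
position: [598.8, 147.4, 150.3]
tcp_rot: [0.0, 0.127, 0.992, 0.0]
ft_force: [-0.3, -0.2, -2.7]
finger_gap: 0.155
```

```bash
python3 o.py
```

```text
19.35 [598.78 147.45 150.33] [0.     0.1267 0.9919 0.    ] 0.155 [-0.33 -0.23 -2.66] [-0.309  0.071  0.025] [  0.38 -41.04  18.31   3.98   0.1   -0.  ]
```

>>> play_rows(commands="-1 0 0 -0.0005 0;-1 0 0 -0.001 0;-1 0 0 -0.0015 0;-1 0 0 -0.002 0;-1 0 0 -0.002 0;-1 0 0 -0.002 0;-1 0 0 -0.002 0;-1 0 0 -0.002 0;-1 0 0 -0.002 0;-1 0 0 -0.002 0")

```text
time_s: 20.6
position: [598.7, 147.5, 149.8]
tcp_rot: [-0.0, 0.127, 0.992, 0.0]
ft_force: [0.4, -0.9, -1.7]
finger_gap: 0.157
```

```bash
python3 o.py;python3 o.py; python3 -c "
from h import *
grab('wrist','w7')"
```

```text
20.6 [598.75 147.49 149.78] [-0.      0.1267  0.9919  0.    ] 0.157 [ 0.36 -0.94 -1.67] [-0.351  0.022 -0.003] [  0.44 -40.9   18.21   3.91   0.1   -0.  ]
20.6 [598.75 147.49 149.78] [-0.      0.1267  0.9919  0.    ] 0.157 [ 0.36 -0.94 -1.67] [-0.351  0.022 -0.003] [  0.44 -40.9   18.21   3.91   0.1   -0.  ]
```

>>> play_rows(commands="-1 0 -0.001 0 0;-1 -0.0005 -0.002 0 0;-1 -0.001 -0.003 0 0;-1 -0.001 -0.004 0 0;-1 -0.001 -0.004 0 0;-1 -0.001 -0.004 0 0;-1 -0.001 -0.004 0 0;-1 -0.001 -0.004 0 0;-1 -0.001 -0.004 0 0;-1 -0.001 -0.004 0 0")

```text
time_s: 21.9
position: [598.6, 146.6, 149.8]
tcp_rot: [0.0, 0.127, 0.992, 0.0]
ft_force: [0.2, 0.6, -2.9]
finger_gap: 0.158
```

```bash
python3 o.py
```

```text
21.9 [598.55 146.56 149.81] [1.000e-04 1.267e-01 9.919e-01 1.000e-04] 0.158 [ 0.22  0.56 -2.88] [ 0.376 -0.134  0.022] [ -0.6  -41.    17.63   4.33  -0.36  -0.  ]
```

>>> play_rows(commands="-1 0 0.001 0 0;-1 0.0005 0.002 0 0;-1 0.0005 0.002 -0.0005 0;-1 0.0005 0.002 -0.001 0;-1 0.0005 0.002 -0.0015 0;-1 0.0005 0.002 -0.002 0;-1 0.0005 0.002 -0.002 0;-1 0.0005 0.002 -0.002 0;-1 0.0005 0.002 -0.002 0;-1 0.0005 0.002 -0.002 0")

```text
time_s: 23.15
position: [598.6, 147.0, 149.2]
tcp_rot: [-0.0, 0.127, 0.992, -0.0]
ft_force: [-0.4, 0.4, -3.0]
finger_gap: 0.156
```

```bash
python3 o.py
```

```text
23.15 [598.56 146.96 149.22] [-1.000e-04  1.267e-01  9.919e-01 -0.000e+00] 0.156 [-0.4   0.44 -2.99] [ 0.054 -0.093  0.061] [ -0.16 -41.6   18.21   4.28  -0.18  -0.  ]
```

>>> play_rows(commands="-1 0 0.0003 -0.0005 0;-1 0 0.0005 -0.001 0;-1 0 0.0005 -0.0015 0;-1 0 0.0005 -0.002 0;-1 0 0.0005 -0.002 0;-1 0 0.0005 -0.002 0;-1 0 0.0005 -0.002 0;-1 0 0.0005 -0.002 0;-1 0 0.0005 -0.002 0;-1 0 0.0005 -0.002 0")

```text
time_s: 24.4
position: [598.5, 147.0, 148.7]
tcp_rot: [-0.0, 0.127, 0.992, -0.0]
ft_force: [-0.1, -0.4, -5.4]
finger_gap: 0.157
```

```bash
python3 o.py
```

```text
24.4 [598.47 147.   148.69] [-2.000e-04  1.267e-01  9.919e-01 -1.000e-04] 0.157 [-0.14 -0.39 -5.4 ] [-0.133 -0.125 -0.019] [  0.07 -42.78  19.06   4.46  -0.07  -0.  ]
```

>>> play_rows(commands="-1 0 0 -0.0005 0;-1 0 0 -0.001 0;-1 0 0 -0.0015 0;-1 0 0 -0.002 0;-1 0 0 -0.0025 0;-1 0 0 -0.003 0;-1 0 0 -0.003 0;-1 0 0 -0.003 0;-1 0 0 -0.003 0;-1 0 0 -0.003 0")

```text
time_s: 25.65
position: [598.6, 147.1, 148.0]
tcp_rot: [-0.0, 0.127, 0.992, -0.0]
ft_force: [1.6, -0.5, -5.8]
finger_gap: 0.16
```

```bash
python3 o.py; python3 -c "
from h import *
grab('scene','s8')
c=grab('wrist','w8')"
```

```text
25.65 [598.6  147.1  147.99] [-0.      0.1267  0.9919 -0.    ] 0.16 [ 1.62 -0.49 -5.84] [-0.043 -0.029 -0.005] [-1.000e-02 -4.291e+01  1.907e+01  4.520e+00 -1.000e-01  0.000e+00]
```

View pics/w8.png

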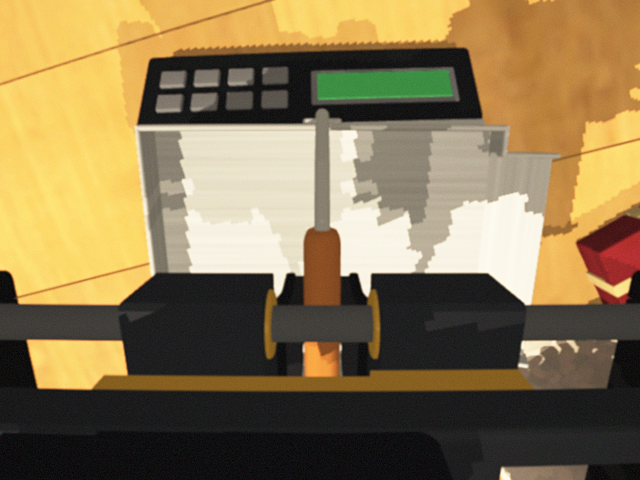

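>>> play_rows(commands="-1 0 0 -0.0005 0;-1 0 0 -0.001 0;-1 0 0 -0.0015 0;-1 0 0 -0.002 0;-1 0 0 -0.002 0;-1 0 0 -0.002 0;-1 0 0 -0.002 0;-1 0 0 -0.002 0;-1 0 0 -0.002 0;-1 0 0 -0.002 0")

```text
time_s: 27.0
position: [598.6, 147.1, 147.6]
tcp_rot: [0.0, 0.127, 0.992, 0.0]
ft_force: [0.7, -0.1, -4.8]
finger_gap: 0.154
```

```bash
python3 o.py
```

```text
27.0 [598.65 147.1  147.57] [0.     0.1267 0.9919 0.    ] 0.154 [ 0.65 -0.12 -4.81] [-0.064  0.014  0.022] [  0.   -42.53  18.88   4.44  -0.06  -0.  ]
```

>>> play_rows(commands="-1 0 0 -0.0005 0;-1 0 0 -0.001 0;-1 0 0 -0.0015 0;-1 0 0 -0.002 0;-1 0 0 -0.002 0;-1 0 0 -0.002 0;-1 0 0 -0.002 0;-1 0 0 -0.002 0;-1 0 0 -0.002 0;-1 0 0 -0.002 0")

```text
time_s: 28.25
position: [598.7, 147.1, 147.1]
tcp_rot: [0.0, 0.127, 0.992, 0.0]
ft_force: [0.7, 0.3, -4.1]
finger_gap: 0.158
```

```bash
python3 o.py
```

```text
28.25 [598.67 147.12 147.1 ] [1.000e-04 1.267e-01 9.919e-01 0.000e+00] 0.158 [ 0.73  0.33 -4.09] [-0.116 -0.048 -0.005] [ 4.000e-02 -4.192e+01  1.847e+01  4.260e+00 -7.000e-02 -0.000e+00]
```

```bash
python3 - <<'E'
from h import *
grab('wrist','w9')
a=np.load('pics/w4.npz')['range_z'];
for n in('w5','w7','w8','w9'):
    b=np.load('pics/%s.npz'%n)['range_z'];d=b-a
    print(n,[ (round(float(np.median(d[sl])),2)) for sl in [np.s_[180:260,200:290],np.s_[160:260,350:480],np.s_[140:170,170:300],np.s_[240:280,310:335]]])
E
```

```text
w5 [0.01, 0.03, 0.02, 0.04]
w7 [-0.16, 0.17, -0.1, 0.03]
w8 [0.03, 0.04, 0.03, 0.06]
w9 [-0.03, 0.02, 0.0, 0.05]
```

>>> play_rows(commands="-1 0 0 -0.0005 0;-1 0 0 -0.001 0;-1 0 0 -0.0015 0;-1 0 0 -0.002 0;-1 0 0 -0.002 0;-1 0 0 -0.002 0;-1 0 0 -0.002 0;-1 0 0 -0.002 0;-1 0 0 -0.002 0;-1 0 0 -0.002 0")

```text
time_s: 29.55
position: [598.8, 147.1, 146.8]
tcp_rot: [0.0, 0.127, 0.992, 0.0]
ft_force: [-0.8, 0.4, 0.6]
finger_gap: 0.158
```

```bash
python3 o.py
```

```text
29.55 [598.82 147.12 146.84] [3.000e-04 1.267e-01 9.919e-01 1.000e-04] 0.158 [-0.76  0.4   0.57] [-0.13   0.19  -0.061] [  0.11 -39.08  17.06   3.68   0.13  -0.  ]
```

>>> play_rows(commands="-1 0 0 -0.0003 0;-1 0 0 -0.0006 0;-1 0 0 -0.001 0;-1 0 0 -0.001 0;-1 0 0 -0.001 0;-1 0 0 -0.001 0;-1 0 0 -0.001 0;-1 0 0 -0.001 0;-1 0 0 -0.001 0;-1 0 0 -0.001 0")

```text
time_s: 30.8
position: [598.9, 147.1, 146.7]
tcp_rot: [0.0, 0.127, 0.992, 0.0]
ft_force: [-0.8, -0.8, 6.1]
finger_gap: 0.155
```

```bash
python3 o.py
```

```text
30.8 [598.91 147.15 146.71] [4.000e-04 1.267e-01 9.919e-01 1.000e-04] 0.155 [-0.77 -0.81  6.11] [-0.218  0.273  0.046] [  0.13 -36.61  15.78   3.16   0.26  -0.  ]
```

>>> play_rows(commands="-1 0 0 0.001 0;-1 0 0 0.002 0;-1 0 0 0.002 0;-0.6 0 0 0.002 0;-0.4 0 0 0.002 0;-0.2 0 0 0.002 0;0 0 0 0.002 0;0 0 0 0.002 0;0 0 0 0.002 0;0 0 0 0.002 0")

```text
time_s: 32.05
position: [598.6, 147.1, 146.8]
tcp_rot: [0.0, 0.127, 0.992, 0.0]
ft_force: [-0.0, -0.0, 0.1]
finger_gap: 0.496
```

>>> play_rows(commands="0 0 0 0.02 0;0 0 0 0.06 0;0 0 0 0.12 0;0 0 0 0.2 0;0 0 0 0.28 0;0 0 0 0.36 0;0 0 0 0.42 0;0 0 0 0.44 0;0 0 0 0.44 0;0 0 0 0.44 0")

```text
time_s: 33.3
position: [598.2, 147.0, 255.8]
tcp_rot: [-0.001, 0.127, 0.992, -0.0]
ft_force: [0.2, -0.3, -0.2]
finger_gap: 0.503
```

```bash
python3 o.py; python3 - <<'E'
from h import *
grab('top','t10');grab('scene','s10');grab('wrist','w10')
E
```

```text
33.3 [598.19 146.98 255.83] [-8.000e-04  1.268e-01  9.919e-01 -4.000e-04] 0.503 [ 0.2  -0.31 -0.21] [-0.046 -0.034 -0.012] [ -0.   -38.05  19.29   4.25  -0.08  -0.  ]
```

View pics/w10.png

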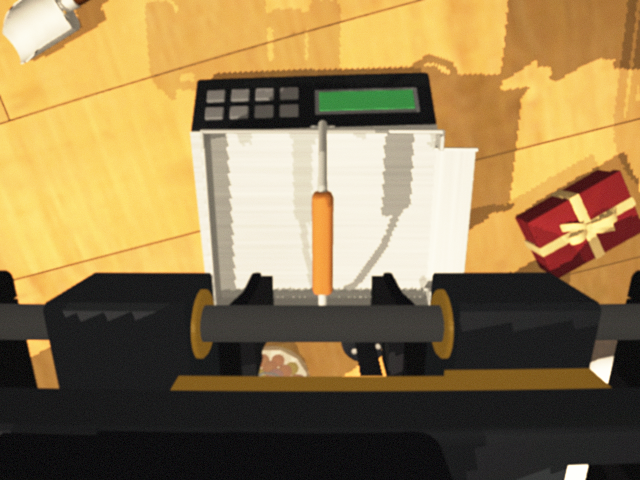

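View pics/s10.png

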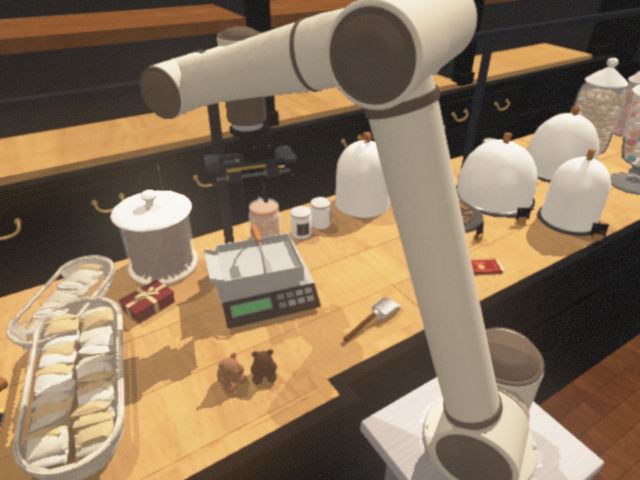

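```bash
python3 - <<'E'
from h import *
def plane(W,sl,lo,hi):
    P=W[sl].reshape(-1,3);P=P[(P[:,2]>lo)&(P[:,2]<hi)];
    for _ in range(4):
        A=np.c_[P[:,:2]-P[:,:2].mean(0),np.ones(len(P))];k=np.linalg.lstsq(A,P[:,2],rcond=None)[0];r=P[:,2]-A@k;P=P[abs(r)<2.5*r.std()]
    return len(P),k.round(4)
print('before w2 floor',plane(cloud(dict(np.load('pics/w2.npz'))),np.s_[105:235,225:405],18,38))
print('now w10 floor',plane(cloud(dict(np.load('pics/w10.npz'))),np.s_[145:270,235:425],70,105))
print('cover w1',plane(cloud(dict(np.load('pics/w1.npz'))),np.s_[80:280,190:440],44,56))
a=cloud(dict(np.load('pics/top0.npz')));b=cloud(dict(np.load('pics/t10.npz')))
print('top before',plane(a,np.s_[228:272,365:395],18,38),'after',plane(b,np.s_[215:245,235:255],60,120))
E
```

```text
before w2 floor (20724, array([6.00000e-04, 1.10000e-03, 2.80613e+01]))
now w10 floor (21207, array([-5.00000e-04,  8.00000e-04,  8.89049e+01]))
cover w1 (39171, array([5.00000e-04, 1.00000e-03, 5.00269e+01]))
top before (1290, array([-2.2000e-03,  9.7000e-03,  2.7861e+01])) after (384, array([5.00000e-04, 5.90000e-03, 8.89338e+01]))
```

```bash
python3 -c "
from cell import job
print(job.finish_job())"
```

```text
the job is handed in; nothing more can be done
None
```

The tray is back on the scale, fully home and level, with its pouring lip on the scale's left, and the gripper is clear of it. I handed the job in at about 33 s. `finish_job` gives no verdict, so the result rests on my own checks.

**How it went:** I found the carrier from its three balls in the wrist camera (fit residual 0.1 mm) and gripped the hoop handle at 30 N. I then felt down in steps of 0.5 to 3 mm. First contact was about 3.5 mm above home, with a slight sideways push, so I moved the tray about 0.4 mm in −y. After that it drew in and seated firmly. I pressed to about 10 N on the scale, eased off, opened the fingers and lifted straight up.

**Last checks:**
- **Height:** the tray floor rose 60.8 mm from where it stood on the counter, against the required 61 mm.
- **Level:** the floor plane tilts about 0.001 rad.
- **Release:** the wrist force was back to zero.
- **Bystanders:** the path stayed clear of them and the last pictures show no change. I did not measure their positions.

**What disagreed:**
- **Distance from the scale's origin:** the cover hole's middle, judged by eye, lies about 17 mm from where the tray seated. That is more than the 8 mm carrier offset stated and just over the 16 mm limit. I trusted the balls, because the tray can only seat on them.
- **Snap of the catch:** I never felt the full 12 N snap. The catch only began to pull gently about 1.7 mm above home.

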